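# Change the template on the sowing jig

### The job

Change the sowing jig over from the blue template to the orange one: first lift the blue template off the jig's two pins and lay it in the grey tray whose cut-out has its shape, flat on the floor of the cut-out; then take the orange template out of its tray and thread it over both pins until it lies flat and fully down on the jig's deck. Set the templates down rather than dropping them, let go of them, and leave the other things on the bench where they are.

Things in the scene. Friction and masses are not known exactly. Their poses are not given: they have to be found in the camera images.
- jig_deck (a point): Centre of the top face of the sowing jig, a fixed low block 190 (x) x 120 (y) x 40 mm high, black below with an aluminium deck, 40 mm above the bench. Two upright steel pins stand on the deck at x = +45 and -45 mm, y = 0 of this frame: 10 mm diameter, 28 mm tall, straight for 19 mm and tapering to a 3 mm wide tip above. Nothing else stands up from the deck. z is up.
- blue_template: Blue plastic template, about 0.13 kg: a flat rectangle 150 (x) x 64 (y) x 6 mm thick with two 13 mm through holes at x = +45 and -45 mm, y = 0, and an upright grip rib in the middle, 50 mm long along x, 12 mm thick across y, from the plate's top to 46 mm above the plate's underside. Origin: centre of the underside; z up. It starts on the jig with the pins through its holes. It may be turned end for end.
- orange_template: Orange plastic template, about 0.13 kg: a flat cross 6 mm thick, made of a bar 130 (x) x 50 (y) mm and wings 60 (x) x 96 (y) mm, with the same two 13 mm through holes (x = +45 and -45 mm, y = 0) and the same grip rib (50 mm along x, 12 mm across y, top 46 mm above the underside). Origin: centre of the underside; z up. It starts lying in the orange tray. It may be turned end for end.
- blue_tray_floor (a point): Centre of the cut-out floor of the blue template's tray, a fixed grey slab 180 (x) x 94 (y) x 12 mm high with a blue-floored rectangular cut-out 156 (x) x 70 (y) mm, 8 mm deep (floor 4 mm above the bench), 3 mm room all round the blue template. z is up. Empty at the start. The two trays may swap places.
- orange_tray_floor (a point): Centre of the cut-out floor of the orange template's tray, a fixed grey slab 160 (x) x 126 (y) x 12 mm high with a yellow-floored cross-shaped cut-out 8 mm deep (floor 4 mm above the bench), 3 mm room all round the orange template. z is up.
- tape_roll: Bystander: blue roll of tape lying flat, 100 mm across, 25 mm high. Origin: centre of the underside.
- measuring_cup: Bystander: steel cup with a handle, 84 mm across, 60 mm high. Origin: centre of the underside.
- pill_bottle: Bystander: small white bottle, 44 mm across, 75 mm high. Origin: centre of the underside.
- green_case: Bystander: test case with a green lid, 66 x 46 x 20 mm. Origin: centre of the underside.
- pink_case: Bystander: test case with a pink lid, 66 x 46 x 20 mm. Origin: centre of the underside.
- screwdriver: Bystander: screwdriver with an orange handle, lying on the bench. Origin: on its axis line, under it, near the middle of its length.
Not all that is in view belongs to the job. Leave any yellow look-alike of the blue_template alone.

How it is judged:
On the way, in this order (a step that is already met when the one before it is completed fails the run):
1. the blue template lies flat in its own tray, let go (z of blue_template in the frame of blue_tray_floor between -0.003 and 0.0025 m and horizontal distance between blue_template and blue_tray_floor below 0.007 m and angle between the x axis of blue_template and the x axis of blue_tray_floor, either way round below 0.1 rad and angle between blue_template's own z axis and vertical below 0.05 rad and contact force between the fingers and blue_template below 0.1 N), for 0.2 s.
2. the orange template is fully down over both pins (z of orange_template in the frame of jig_deck between -0.003 and 0.002 m and horizontal distance between orange_template and jig_deck below 0.004 m and angle between the x axis of orange_template and the x axis of jig_deck, either way round below 0.06 rad and angle between orange_template's own z axis and vertical below 0.05 rad), for 0.2 s.
At the end, for the whole second after the job is handed in: Both at rest, upright (0.05 rad), either way round: blue flat in the blue tray's cut-out (within 2.5 mm of its floor, 7 mm of centre, 0.1 rad); orange on the jig's deck, pins through its holes (within 2 mm of the deck, 4 mm of centre, 0.06 rad) (all of step 2 and z of blue_template in the frame of blue_tray_floor between -0.003 and 0.0025 m and horizontal distance between blue_template and blue_tray_floor below 0.007 m and angle between the x axis of blue_template and the x axis of blue_tray_floor, either way round below 0.1 rad and angle between blue_template's own z axis and vertical below 0.05 rad and linear speed of each of blue_template, orange_template below 0.02 m/s); the robot touches nothing.
It fails at once if a template is dropped (falls free faster than 0.5 m/s, about 13 mm) ((linear speed of blue_template above 0.5 m/s and contact force between the fingers and blue_template below 0.05 N) or (linear speed of orange_template above 0.5 m/s and contact force between the fingers and orange_template below 0.05 N)).
It fails at once if a bystander is moved more than 40 mm (distance of any of tape_roll, measuring_cup, pill_bottle, green_case, pink_case, screwdriver from where it was at the start of the episode above 0.04 m).
It also fails if it takes over 72 s, if anything falls off the work surface, if the arm or the gripper's body presses on something with over 40 N, if the wrist force passes 120 N, or if a joint passes its speed limit or range.

### The arm

A 7-joint arm with a two-finger parallel gripper is mounted at the origin on the work surface. World frame = base frame: x ahead of the robot, y to its left, z up, the work surface at z = 0. Lengths are in m, angles in rad, forces in N, time in s.
With the tool pointing down it reaches from about 0.425 to 0.875 m from the base axis. Payload 8.4 kg.
Tool frame: the origin (TCP) lies midway between the tips of the shut fingers; the grasp point (between the pads) lies 19 mm behind it (tcp_to_grasp is the distance from the TCP to the grasp point, in m); z points along the fingers, y is the line along which they close (so a half turn about z gives the same grasp; the last joint's range is limited). The gripper opens to 85 mm and grips with 20 to 120 N. Pads are 22 mm wide; open, the fingers measure 114 mm over their backs; the gripper's body (76 mm by 85 mm) begins 54 mm behind the grasp point. The pads swing forward as they close: fully open they stand 13 mm farther back than shut.
Start: joints at [1.083, 0.333, 0.04, 1.465, -0.013, 1.343, -0.059], TCP at [0.246, -0.601, 0.231] pointing down, gripper open.
Joint ranges: [-2.58, 2.58], [-0.38, 2.09], [-1.3, 1.39], [0.25, 2.4], [-1.5, 4.64], [0.08, 2.09], [-2.65, 2.65]. Speed limits (rad/s): [2.22, 2.22, 2.79, 2.79, 3.14, 3.14, 3.14].

### API

Orientations are given as a unit quaternion [x, y, z, w].
In Python, from bench import * gives the robot as it stands.
- The arm moves only by the tool apply_moves, never from a script. Its arguments are lists of equal length, an entry for each row: "rot": the turn, a rotation vector about the world's x, y, z in degrees, a list of three; "xyz": the shift along the world's x, y, z in m, a list of three; "jaw": the opening in per cent of the stroke, from 0 (shut) to 100 (fully open). In form: {"rot": [[rx, ry, rz], ...], "xyz": [[x, y, z], ...], "jaw": [jaw, ...]}. A call has 1 to 12 rows; each row shifts and turns the commanded pose from where the row before left it; what a row does not reach is not made up. A row lasts 1/8 s, in which the tool goes at most 62.5 mm and 10.7 degrees, less where a joint would pass 70% of its speed; a pose out of reach is approached as far as the arm can. A call is refused whole if a number of a shift passes 0.0625 or a number of a turn 10.7, either way. A call with a gripper value outside its range is refused whole. The fingers move at their own pace and stop on an object; "force" is the grip in N (left out, the last holds). Time passes only in rows, so rows that do not move let the fingers close. It gives the time, the measured TCP pose, the force, the opening and the grip force at its end, in the units of the state.
- state(): the state, without advancing time (a new reading comes with each control period).
- get_image(name): name is "scene" or "side" or "wrist"; returns a dict with "frame" (400x640x3 uint8, red, green, blue), "z_map" (400x640 float32, m along the optical axis (not along the pixel's ray), 0 where there is no reading), "K" (3x3 intrinsics, pixels), "k1" (the pictures are not rectified: a ray, as slopes to the right and down, at radius r is drawn at 1 + k1 r^2 times it, then the intrinsics apply), "pose" (4x4, takes a point from camera to world coordinates). Camera axes: x right, y up, looking along -z (the intrinsics and any distortion apply to the point x, -y, -z); pixel columns grow to the right and rows downward; lengths in m; the calibration is good to about 2 mm. A picture is of the moment at which its call begins.
- finish_job(): hands the job in; it is judged then, once.
The state is a dict: "time": time; "q": joint angles; "joint_vel": joint speeds; "joint_efforts": joint torques, N m; "tcp_pos": TCP position; "eef_rot": TCP orientation; "ft_force": force on the tool from outside, world axes, zero at the start; "moment": the same for the moment, N m; "gripper_width": finger opening in m; "grasp_force": force on a finger pad.
Only numpy, scipy, OpenCV 4.12 (cv2) and the standard library are available. Lean on these libraries where they do the work, as an engineer would, in place of code of your own. Each camera call takes 0.05 s, during which the arm holds its last target. There are 200 camera calls.

## Working session

There is one attempt and no reset: what is moved stays moved. The work goes in short steps, Python scripts to look and compute and a tool call to move; the robot and the scene stay as the last step left them, time stands still between calls to the robot, and variables do not carry over. Pictures are saved under pics/ and viewed, at most 10 in all, crops included, and the job is handed in when it is done.

Besides the shell and the picture viewer there is one more tool, called after "Emit:" in YAML: its name, and indented under it one key for each argument. apply_moves: Moves the arm, as the interface text tells. Its arguments: {"type":"object","properties":{"rot":{"type":"array"},"xyz":{"type":"array"},"jaw":{"type":"array"},"force":{"type":"number"}},"required":["rot","xyz","jaw"]}

```bash
ls; mkdir -p pics
cat > h.py <<'E'
from bench import *
import numpy as np, cv2, pickle
def cap(n):
    d=get_image(n); pickle.dump(d,open(f'/tmp/{n}.pkl','wb')); return d
def load(n): return pickle.load(open(f'/tmp/{n}.pkl','rb'))
def rays(d,uv):
    uv=np.asarray(uv,float).reshape(-1,2);K=d['K']
    s=np.c_[(uv[:,0]-K[0,2])/K[0,0],(uv[:,1]-K[1,2])/K[1,1]]
    u=s.copy()
    for _ in range(30): u=s/(1+d['k1']*(u**2).sum(1,keepdims=True))
    P=np.array(d['pose']); 
    return P[:3,3], np.c_[u[:,0],-u[:,1],-np.ones(len(u))]@P[:3,:3].T
def onplane(d,uv,z):
    o,r=rays(d,uv); return o+r*((z-o[2])/r[:,2])[:,None]
def cloud(d):
    h,w=d['z_map'].shape; g=np.stack(np.meshgrid(np.arange(w),np.arange(h)),-1).reshape(-1,2)
    o,r=rays(d,g); return (o+r*d['z_map'].reshape(-1,1)).reshape(h,w,3)
E
python3 - <<'E'
from h import *
for n in ('scene','side'):
    d=cap(n); cv2.imwrite(f'pics/{n}0.png',d['frame'][...,::-1]); print(n,d['pose'],d['k1'],d['K'])
s=state(); print(s['tcp_pos'],s['eef_rot'],s['gripper_width'],s['time'])
E
```

```text
pics
scene [[-0.68675577 -0.60261447  0.40647547  1.09261738]
 [ 0.72688074 -0.56679705  0.38779569  0.52061255]
 [-0.0033022   0.56178012  0.82728     1.13058164]
 [ 0.          0.          0.          1.        ]] -0.10843197145076637 [[415.98462578   0.         322.86326339]
 [  0.         415.98462578 205.59510555]
 [  0.           0.           1.        ]]
side [[-0.76918032  0.4666066  -0.43662331  0.11232986]
 [-0.63901421 -0.55655326  0.53095132  0.57026364]
 [ 0.00474127  0.68740581  0.72625806  0.84282008]
 [ 0.          0.          0.          1.        ]] -0.07706515775201486 [[435.46467449   0.         315.37220638]
 [  0.         435.46467449 199.71439724]
 [  0.           0.           1.        ]]
[ 0.24619503 -0.60112671  0.23053238] [ 9.81171144e-01  1.93138970e-01 -1.86615287e-04 -6.98990314e-04] 0.0854470956992792 0.1
```

View pics/scene0.png

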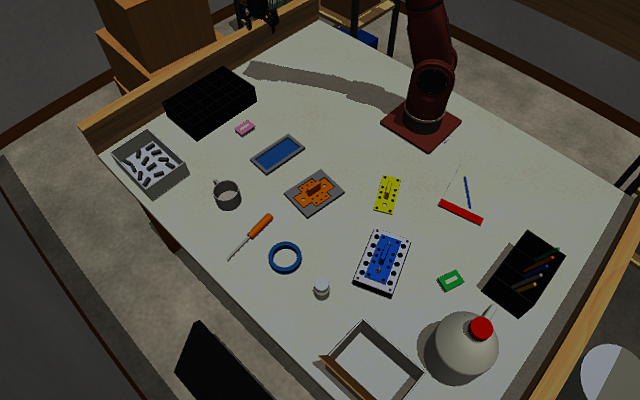

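View pics/side0.png

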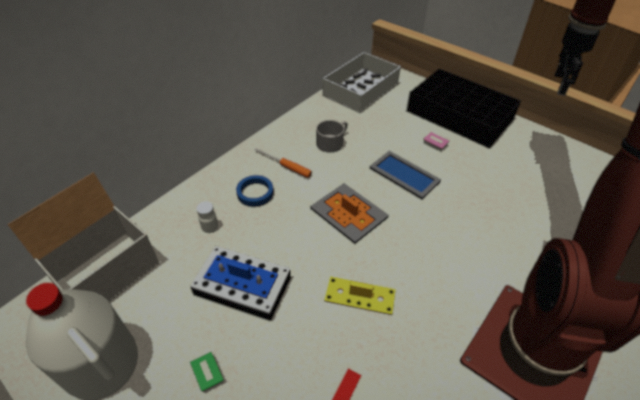

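Scene view: the jig with the blue template is at (383,262), the empty blue tray at (278,153), and the orange template in its tray at (315,193). The yellow look-alike at (387,195) is flat on the bench, with no jig under it. In the side view these are at (240,275), (405,174), (349,210) and (360,295).

```bash
cat >> h.py <<'E'
def rect(p):
    (c,s,a)=cv2.minAreaRect((np.asarray(p)[:,:2]*1000).astype(np.float32))
    if s[0]<s[1]: s=s[::-1]; a+=90
    return np.round(c,1),np.round(s,1),round((a+90)%180-90,2)
def biggest(m,seed=None):
    n,l,st,c=cv2.connectedComponentsWithStats(m.astype(np.uint8))
    if seed is not None:
        k=1+np.argmin([np.hypot(*(c[i]-seed)) if st[i,4]>40 else 1e9 for i in range(1,n)])
    else: k=1+np.argmax(st[1:,4])
    return l==k
def meas(d,name,seeds):
    C=cloud(d); z=C[...,2]; H=cv2.cvtColor(d['frame'],cv2.COLOR_RGB2HSV); h,s,v=[H[...,i].astype(int) for i in range(3)]
    blue=(h>100)&(h<125)&(s>130)&(v>50); org=(h>3)&(h<18)&(s>150)&(v>60)
    vv,uu=np.mgrid[:z.shape[0],:z.shape[1]]
    for key,m,sd in (('blue',blue,seeds[0]),('orange',org,seeds[1]),('btray',blue,seeds[2])):
        m=biggest(cv2.morphologyEx(m.astype(np.uint8),cv2.MORPH_CLOSE,np.ones((3,3))),sd)
        near=m&(z>-.02)
        base={'blue':.046,'orange':.010,'btray':.004}[key]
        low=m&(abs(z-base)<.010); uv=np.c_[uu[low],vv[low]]
        print(name,key,low.sum(),'z med',np.round(np.median(z[low]),4),'rect',*rect(onplane(d,uv,base)))
        top=m&(abs(z-base-.040)<.008)
        if top.sum()>8 and key!='btray':
            print('   rib zmed',np.round(np.median(z[top]),4),np.percentile(z[top],95).round(4),rect(onplane(d,np.c_[uu[top],vv[top]],base+.04)),top.sum())
E
python3 - <<'E'
from h import *
for n,s in (('scene',[(383,260),(315,193),(278,153)]),('side',[(240,275),(349,210),(405,174)])):
    d=load(n); meas(d,n,s)
    C=cloud(d); z=C[...,2]
    # deck: bright pixels at z~0.04 around jig
    H=cv2.cvtColor(d['frame'],cv2.COLOR_RGB2HSV); vv,uu=np.mgrid[:400,:640]
    near=(abs(uu-s[0][0])<70)&(abs(vv-s[0][1])<70)
    m=biggest(near&(abs(z-.04)<.012)&(H[...,1]<60)&(H[...,2]>90))
    hull=cv2.convexHull(np.c_[uu[m],vv[m]].astype(np.int32))[:,0]
    print(n,'deck',m.sum(),rect(onplane(d,hull,.04)))
    for nm,sd in (('otray',s[1]),('btray',s[2])):
        near=(abs(uu-sd[0])<50)&(abs(vv-sd[1])<50)
        m=near&(H[...,1]<60)&(H[...,2]<135)&(H[...,2]>60)
        m=biggest(cv2.morphologyEx(m.astype(np.uint8),cv2.MORPH_OPEN,np.ones((2,2))))
        hull=cv2.convexHull(np.c_[uu[m],vv[m]].astype(np.int32))[:,0]
        print(n,nm,m.sum(),np.median(z[m]).round(4),rect(onplane(d,hull,.012)))
E
```

```text
scene blue 894 z med 0.0449 rect [573.4 266.1] [150.5  64.3] 20.44
   rib zmed 0.0847 0.0878 (array([573.7, 266.5]), array([49.2, 12. ]), 19.89) 67
scene orange 583 z med 0.0096 rect [522.7 -63.8] [131.2  97.6] -6.23
   rib zmed 0.0489 0.0517 (array([526. , -64.5]), array([47.9, 13.7]), -6.67) 52
scene btray 576 z med 0.0045 rect [ 485.5 -283.5] [152.6  64.5] -3.33
scene deck 941 (array([574.1, 266.2]), array([186.2, 115.9]), 20.51)
scene otray 699 0.0113 (array([522.5, -60. ]), array([160.8, 127.5]), -6.92)
scene btray 329 0.0115 (array([ 487.5, -275. ]), array([180.7,  94.5]), -3.17)
side blue 1298 z med 0.0455 rect [572.5 264.4] [147.   66.5] 19.99
   rib zmed 0.0847 0.0873 (array([569.8, 268.2]), array([52.8, 16.3]), 21.49) 150
side orange 883 z med 0.0104 rect [523.2 -65.4] [131.3  96.5] -7.69
   rib zmed 0.0496 0.0525 (array([520.1, -61.4]), array([52.5, 17.8]), -7.84) 100
side btray 749 z med 0.0051 rect [ 490.3 -286.6] [149.4  59.9] -3.47
side deck 1856 (array([570.5, 266.6]), array([191.5, 117.7]), 20.53)
side otray 1277 0.0117 (array([515.7, -58.8]), array([165.6, 134. ]), -7.09)
side btray 773 0.0111 (array([ 480.5, -272.3]), array([185.8, 106.4]), -3.67)
```

Emit:
apply_moves:
  rot:
    - [0, 0, 0]
    - [0, 0, 0]
    - [0, 0, 0]
    - [0, 0, 0]
    - [0, 0, 0]
    - [0, 0, 0]
    - [0, 0, 0]
    - [0, 0, 0]
    - [0, 0, 0]
    - [0, 0, 0]
  xyz:
    - [0.03, 0.039, 0.015]
    - [0.03, 0.039, 0.015]
    - [0.03, 0.039, 0.015]
    - [0.03, 0.039, 0.015]
    - [0.03, 0.039, 0.01]
    - [0.03, 0.039, 0]
    - [0.03, 0.039, 0]
    - [0.03, 0.039, 0]
    - [0, 0, 0]
    - [0, 0, 0]
  jaw: [100, 100, 100, 100, 100, 100, 100, 100, 100, 100]

```text
time: 1.35
tcp_pos: [0.4859, -0.2899, 0.3009]
eef_rot: [0.981, 0.193, -0.0, -0.0]
ft_force: [0.8, -1.0, 0.4]
gripper_width: 0.0855
grasp_force: 0.0
```

Run:
```python
from h import *
d=cap('wrist'); cv2.imwrite('pics/w1.png',d['frame'][...,::-1]); print(d['pose'].round(3),d['k1'],d['K'][0,0]); print(state()['tcp_pos'])
```

```text
[[ 0.379  0.88   0.285  0.558]
 [-0.925  0.36   0.117 -0.26 ]
 [ 0.    -0.308  0.951  0.444]
 [ 0.     0.     0.     1.   ]] -0.03504974198826602 322.4689020761042
[ 0.48559087 -0.29052726  0.30101631]
```

View pics/w1.png

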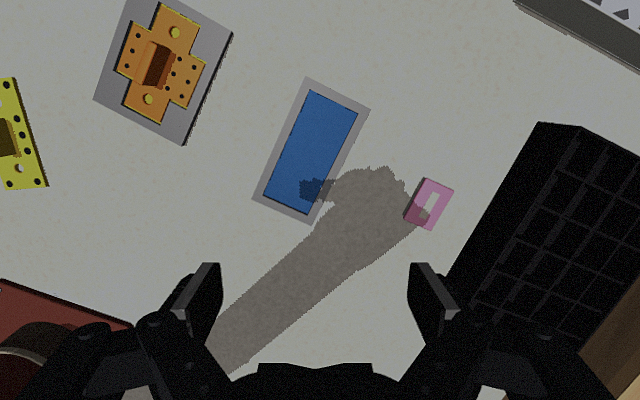

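Wrist view: blue tray at (312,150), all of its floor visible, with the orange template at (160,65) partly in frame. I'll measure both here.

```bash
cat >> h.py <<'E'
def btray(d,seed):
    H=cv2.cvtColor(d['frame'],cv2.COLOR_RGB2HSV); h,s,v=[H[...,i].astype(int) for i in range(3)]
    vv,uu=np.mgrid[:400,:640]
    m=biggest((h>95)&(h<130)&(s>110),seed)
    print('floor@.004',rect(onplane(d,np.c_[uu[m],vv[m]],.004)),'top@.012',rect(onplane(d,np.c_[uu[m],vv[m]],.012)),np.median(cloud(d)[...,2][m]))
E
python3 - <<'E'
from h import *
d=load('wrist'); btray(d,(312,150))
# two-edge check: pixel size of floor in m, and orange template
C=cloud(d);z=C[...,2];H=cv2.cvtColor(d['frame'],cv2.COLOR_RGB2HSV);vv,uu=np.mgrid[:400,:640]
m=biggest((H[...,0]>3)&(H[...,0]<25)&(H[...,1]>150)&(vv<140)&(uu>80),(160,65))
for b,nm in((.01,'plate'),(.05,'rib')):
    k=m&(abs(z-b)<.007); print(nm,np.median(z[k]),rect(onplane(d,np.c_[uu[k],vv[k]],b)),k.sum())
g=(H[...,1]<25)&(H[...,2]>90)&(H[...,2]<150)&(uu>245)&(uu<375)&(vv>70)&(vv<230)&(z>.008)
print('slab',np.median(z[g]),g.sum(),rect(onplane(d,np.c_[uu[g],vv[g]],.012)))
E
```

```text
floor@.004 (array([ 486.2, -279.4]), array([157.4,  69.8]), -3.27) top@.012 (array([ 487.5, -279. ]), array([154.5,  68.6]), -3.27) 0.005158327677730334
plate 0.010692339884252305 (array([521.7, -63.5]), array([134.4,  98.3]), -7.28) 5088
rib 0.05027210707240168 (array([522.1, -66.2]), array([50.6, 16.2]), -6.67) 598
slab 0.012900936951860564 3111 (array([ 485.8, -305.4]), array([179.7, 147.7]), -3.38)
```

Emit:
apply_moves:
  rot:
    - [0, 0, -1.9]
    - [0, 0, 0]
    - [0, 0, 0]
    - [0, 0, 0]
    - [0, 0, 0]
    - [0, 0, 0]
    - [0, 0, 0]
    - [0, 0, 0]
    - [0, 0, 0]
    - [0, 0, 0]
    - [0, 0, 0]
    - [0, 0, 0]
  xyz:
    - [0.012, 0.051, 0]
    - [0.012, 0.051, 0]
    - [0.011, 0.051, 0]
    - [0.01, 0.051, 0]
    - [0.008, 0.051, 0]
    - [0.007, 0.051, 0]
    - [0.007, 0.05, 0]
    - [0.007, 0.05, 0]
    - [0.007, 0.05, -0.02]
    - [0.006, 0.05, -0.02]
    - [0, 0.05, -0.02]
    - [0, 0, 0]
  jaw: [100, 100, 100, 100, 100, 100, 100, 100, 60, 60, 60, 60]

```text
time: 2.9
tcp_pos: [0.5716, 0.2695, 0.2389]
eef_rot: [0.984, 0.179, -0.002, -0.001]
ft_force: [0.6, -0.8, 0.1]
gripper_width: 0.0512
grasp_force: 0.0
```

Run:
```python
from h import *
d=cap('wrist'); cv2.imwrite('pics/w2.png',d['frame'][...,::-1]); s=state();print(s['tcp_pos'],s['gripper_width'])
C=cloud(d);z=C[...,2];H=cv2.cvtColor(d['frame'],cv2.COLOR_RGB2HSV);h,s,v=[H[...,i].astype(int) for i in range(3)];vv,uu=np.mgrid[:400,:640]
m=biggest((h>95)&(h<130)&(s>110))
for b,nm in((.046,'plate'),(.086,'rib')):
    k=m&(abs(z-b)<.007); print(nm,np.median(z[k]),rect(onplane(d,np.c_[uu[k],vv[k]],b)),k.sum())
k=biggest((abs(z-.04)<.012)&(vv<300)); k=k&(vv<300)
print('deck',rect(onplane(d,np.c_[uu[k],vv[k]],.04)),k.sum(),np.median(z[k]))
```

```text
[0.57292722 0.26692938 0.23996009] 0.051071059208515346
plate 0.04690958953260832 (array([571.7, 266.9]), array([149.7,  63.9]), 20.24) 6744
rib 0.0866069787244281 (array([573. , 267.5]), array([49.9, 11.5]), 20.47) 656
deck (array([573. , 267.8]), array([186.8, 117.4]), 20.47) 17462 0.041818328085660494
```

View pics/w2.png

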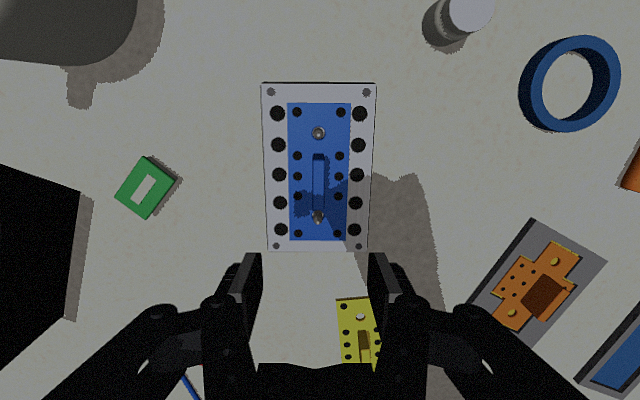

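Candidates: (318,175) is a blue rectangle with steel pins through it, sitting on the aluminium deck. (360,330) is the yellow look-alike, flat on the bench. The blue one fits the description; I'll confirm it in a crop.

Run:
```python
import cv2
a=cv2.imread('pics/w2.png')[75:375,240:400]; cv2.imwrite('pics/w2c.png',cv2.resize(a,None,fx=2,fy=2,interpolation=cv2.INTER_CUBIC))
```

```text
(no output)
```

View pics/w2c.png

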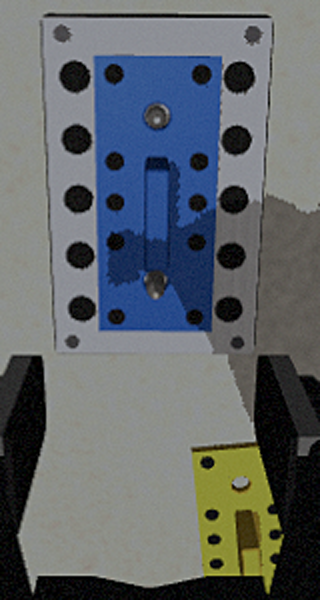

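The crop shows the blue template with both pins up through its holes at (157,115) and (155,283) and the rib between them. The yellow one is apart, at (240,520). Descending.

Emit:
apply_moves:
  rot:
    - [0, 0, 0]
    - [0, 0, 0]
    - [0, 0, 0]
    - [0, 0, 0]
    - [0, 0, 0]
    - [0, 0, 0]
    - [0, 0, 0]
    - [0, 0, 0]
    - [0, 0, 0]
    - [0, 0, 0]
  xyz:
    - [0, 0, -0.03]
    - [0, 0, -0.04]
    - [0, 0, -0.04]
    - [0, 0, -0.03]
    - [0, 0, -0.02]
    - [0, 0, -0.015]
    - [0, 0, -0.01]
    - [0, 0, 0]
    - [0, 0, 0]
    - [0, 0, 0]
  jaw: [60, 50, 50, 50, 50, 50, 50, 50, 50, 50]
  force: 50

```text
time: 4.2
tcp_pos: [0.5738, 0.2668, 0.0571]
eef_rot: [0.984, 0.177, 0.001, -0.0]
ft_force: [-0.5, 0.5, 0.6]
gripper_width: 0.0428
grasp_force: 0.0
```

Emit:
apply_moves:
  rot:
    - [0, 0, 0]
    - [0, 0, 0]
    - [0, 0, 0]
    - [0, 0, 0]
    - [0, 0, 0]
    - [0, 0, 0]
  xyz:
    - [0, 0, 0]
    - [0, 0, 0]
    - [0, 0, 0]
    - [0, 0, 0]
    - [0, 0, 0]
    - [0, 0, 0]
  jaw: [30, 15, 0, 0, 0, 0]
  force: 50

```text
time: 4.95
tcp_pos: [0.5735, 0.2667, 0.0566]
eef_rot: [0.984, 0.177, 0.0, -0.0]
ft_force: [-0.4, 0.1, 5.3]
gripper_width: 0.011
grasp_force: 49.3
```

Emit:
apply_moves:
  rot:
    - [0, 0, 0]
    - [0, 0, 0]
    - [0, 0, 0]
    - [0, 0, 0]
    - [0, 0, 0]
    - [0, 0, 0]
    - [0, 0, 0]
    - [0, 0, 0]
    - [0, 0, 0]
    - [0, 0, 0]
  xyz:
    - [0, 0, 0.005]
    - [0, 0, 0.007]
    - [0, 0, 0.007]
    - [0, 0, 0.01]
    - [0, 0, 0.01]
    - [0, 0, 0.02]
    - [0, 0, 0.03]
    - [0, 0, 0.03]
    - [0, 0, 0]
    - [0, 0, 0]
  jaw: [0, 0, 0, 0, 0, 0, 0, 0, 0, 0]

```text
time: 6.2
tcp_pos: [0.5732, 0.2663, 0.1752]
eef_rot: [0.984, 0.177, -0.0, 0.0]
ft_force: [0.3, -0.1, -2.5]
gripper_width: 0.0109
grasp_force: 48.6
```

```bash
cat >> h.py <<'E'
def held(d,off,lo,hi):
    # held template: plate top is off above/below tcp z; mask by hue
    st=state(); t=st['tcp_pos']; b=t[2]+off
    C=cloud(d);z=C[...,2];H=cv2.cvtColor(d['frame'],cv2.COLOR_RGB2HSV);h,s=H[...,0].astype(int),H[...,1]
    vv,uu=np.mgrid[:400,:640]
    k=biggest((h>lo)&(h<hi)&(s>110)&(abs(z-b)<.012))
    w=C[k]; A=np.c_[w[:,:2]-t[:2],np.ones(len(w))]; c=np.linalg.lstsq(A,w[:,2],rcond=None)[0]
    print('tcp',t.round(4),'plate z rel tcp',np.round(c[2]-t[2],4),'tilt',c[:2].round(3),'rect',rect(onplane(d,np.c_[uu[k],vv[k]],c[2])),k.sum(),'grip',st['gripper_width'],st['grasp_force'])
E
python3 - <<'E'
from h import *
d=cap('wrist'); cv2.imwrite('pics/w3.png',d['frame'][...,::-1]); held(d,-.010,95,130)
d=cap('scene'); cv2.imwrite('pics/s3.png',d['frame'][...,::-1])
E
```

```text
tcp [0.573  0.2662 0.1746] plate z rel tcp -0.009 tilt [-0.001 -0.001] rect (array([594.5, 274.9]), array([101.9,  64. ]), 20.33) 17044 grip 0.011440298726331606 48.6350816488266
```

View pics/w3.png

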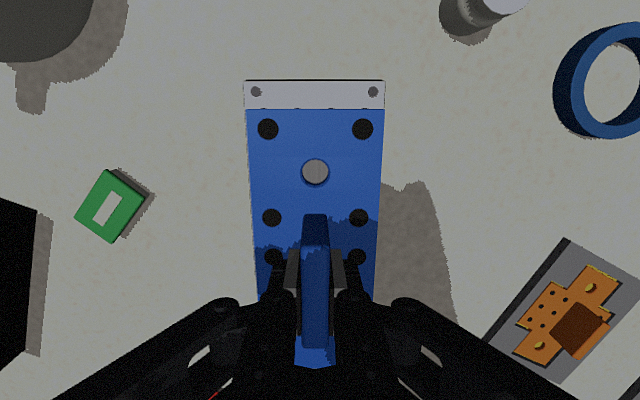

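The blue template is held flat with both holes clear of the pins. Hole at (315,172), deck edge at (315,95). Carrying it to the tray.

Emit:
apply_moves:
  rot:
    - [0, 0, -2.4]
    - [0, 0, -2.4]
    - [0, 0, -2.4]
    - [0, 0, -2.4]
    - [0, 0, -2.4]
    - [0, 0, -2.4]
    - [0, 0, -2.4]
    - [0, 0, -2.4]
    - [0, 0, -2.4]
    - [0, 0, -2.1]
    - [0, 0, 0]
    - [0, 0, 0]
  xyz:
    - [-0.007, -0.03, 0]
    - [-0.007, -0.045, 0]
    - [-0.007, -0.05, 0]
    - [-0.007, -0.05, 0]
    - [-0.007, -0.05, 0]
    - [-0.007, -0.05, 0]
    - [-0.007, -0.05, 0]
    - [-0.007, -0.05, 0]
    - [-0.007, -0.05, 0]
    - [-0.007, -0.05, 0]
    - [-0.008, -0.04, 0]
    - [-0.008, -0.0305, 0]
  jaw: [0, 0, 0, 0, 0, 0, 0, 0, 0, 0, 0, 0]

```text
time: 7.8
tcp_pos: [0.4862, -0.2808, 0.1743]
eef_rot: [1.0, -0.03, -0.001, -0.0]
ft_force: [-0.2, 0.0, -1.2]
gripper_width: 0.011
grasp_force: 48.8
```

Emit:
apply_moves:
  rot:
    - [0, 0, 0]
    - [0, 0, 0]
    - [0, 0, 0]
    - [0, 0, 0]
  xyz:
    - [0, 0, -0.02]
    - [0, 0, -0.02]
    - [0, 0, 0]
    - [0, 0, 0]
  jaw: [0, 0, 0, 0]

```text
time: 8.3
tcp_pos: [0.4876, -0.2789, 0.1357]
eef_rot: [1.0, -0.029, 0.0, -0.0]
ft_force: [0.5, 0.0, -0.9]
gripper_width: 0.0111
grasp_force: 48.8
```

Run:
```python
from h import *
d=cap('wrist'); cv2.imwrite('pics/w4.png',d['frame'][...,::-1]); held(d,-.010,95,130)
s=state(); q=s['eef_rot']; print('yaw',np.degrees(2*np.arctan2(q[1],q[0])),q)
H=cv2.cvtColor(d['frame'],cv2.COLOR_RGB2HSV);h,sa=H[...,0].astype(int),H[...,1];z=cloud(d)[...,2];vv,uu=np.mgrid[:400,:640]
k=(h>95)&(h<130)&(sa>110)&(abs(z-.004)<.012)
if k.sum()>50: print('tray vis',k.sum(),rect(onplane(d,np.c_[uu[k],vv[k]],.004)))
```

```text
tcp [ 0.4878 -0.279   0.136 ] plate z rel tcp -0.01 tilt [-0.001 -0.   ] rect (array([ 510.3, -279.9]), array([101.8,  63.8]), -3.32) 17061 grip 0.011138471320219232 48.79426896572113
yaw -3.3134954631667566 [ 9.99581903e-01 -2.89116715e-02  3.37520513e-04  1.39731500e-04]
tray vis 1849 (array([ 463.7, -239.9]), array([649.7, 284.5]), -86.17)
```

View pics/w4.png

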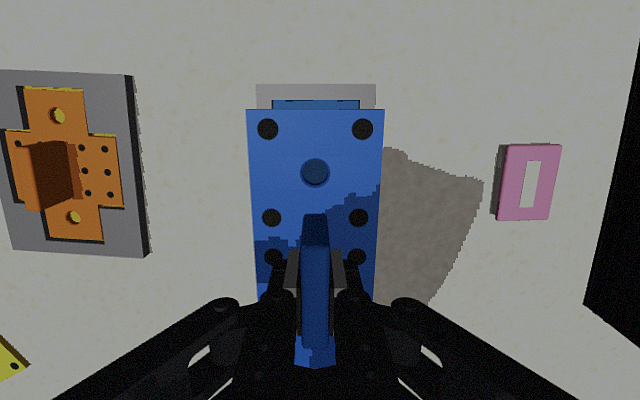

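The template is over the tray and square to it (tray rim top edge at row 85, floor edge columns 272 to 360). It is within about 1 mm, so lowering.

Emit:
apply_moves:
  rot:
    - [0, 0, 0]
    - [0, 0, 0]
    - [0, 0, 0]
    - [0, 0, 0]
    - [0, 0, 0]
    - [0, 0, 0]
    - [0, 0, 0]
  xyz:
    - [0, -0.0007, -0.03]
    - [0, 0, -0.03]
    - [0, 0, -0.02]
    - [0, 0, -0.015]
    - [0, 0, -0.008]
    - [0, 0, 0]
    - [0, 0, 0]
  jaw: [0, 0, 0, 0, 0, 0, 0]

```text
time: 9.22
tcp_pos: [0.4879, -0.2799, 0.0331]
eef_rot: [1.0, -0.029, 0.001, 0.0]
ft_force: [0.2, -0.1, -0.6]
gripper_width: 0.0109
grasp_force: 48.9
```

Run:
```python
from h import *
d=cap('wrist'); held(d,-.010,95,130)
H=cv2.cvtColor(d['frame'],cv2.COLOR_RGB2HSV);h,sa=H[...,0].astype(int),H[...,1];z=cloud(d)[...,2];vv,uu=np.mgrid[:400,:640]
k=(h>95)&(h<130)&(sa>110)&(z<.012)&(vv<300)&(abs(uu-315)<120)
if k.sum()>20: print('tray floor vis',k.sum(),rect(onplane(d,np.c_[uu[k],vv[k]],.004)))
g=(sa<40)&(abs(z-.012)<.006)&(vv<260)&(abs(uu-315)<130)
print(g.sum(),rect(onplane(d,np.c_[uu[g],vv[g]],.012))); print(state()['ft_force'])
cv2.imwrite('pics/w5.png',cv2.resize(d['frame'][40:320,180:450,::-1],None,fx=2,fy=2))
```

```text
tcp [ 0.4879 -0.2799  0.0331] plate z rel tcp -0.0097 tilt [ 0.001 -0.   ] rect (array([ 510.7, -280.8]), array([101.8,  64.3]), -3.35) 17232 grip 0.011614858703168026 48.88002276420593
tray floor vis 1616 (array([ 507.2, -280.5]), array([115.8,  72.6]), -3.34)
12639 (array([ 528.3, -281.2]), array([98.4, 94.9]), -3.37)
[ 0.27920407 -0.88984699 -1.82863616]
```

View pics/w5.png

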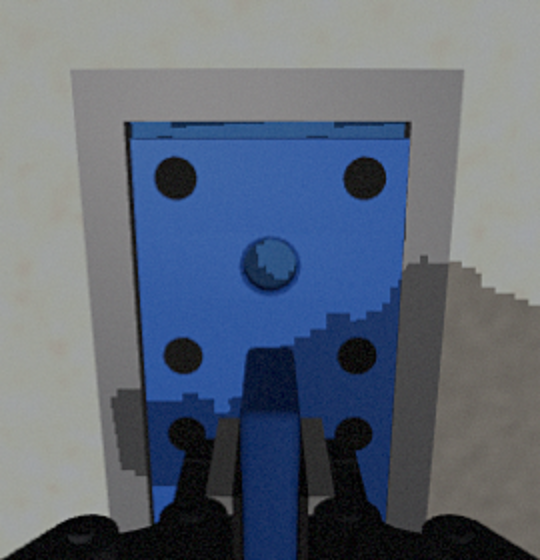

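The plate sits centred over the cut-out with an even gap left (column 130) and right (column 408). Lowering the last 13 mm gently.

Emit:
apply_moves:
  rot:
    - [0, 0, 0]
    - [0, 0, 0]
    - [0, 0, 0]
    - [0, 0, 0]
    - [0, 0, 0]
    - [0, 0, 0]
    - [0, 0, 0]
  xyz:
    - [0.0006, 0, -0.003]
    - [0, 0, -0.003]
    - [0, 0, -0.003]
    - [0, 0, -0.002]
    - [0, 0, -0.001]
    - [0, 0, 0]
    - [0, 0, 0]
  jaw: [0, 0, 0, 0, 0, 0, 0]

```text
time: 10.15
tcp_pos: [0.4878, -0.2796, 0.0205]
eef_rot: [1.0, -0.029, -0.0, -0.0]
ft_force: [-2.9, 0.9, 5.7]
gripper_width: 0.0112
grasp_force: 49.7
```

Emit:
apply_moves:
  rot:
    - [0, 0, 0]
    - [0, 0, 0]
    - [0, 0, 0]
    - [0, 0, 0]
    - [0, 0, 0]
    - [0, 0, 0]
    - [0, 0, 0]
  xyz:
    - [0, 0, -0.0003]
    - [0, 0, 0]
    - [0, 0, 0]
    - [0, 0, 0]
    - [0, 0, 0]
    - [0, 0, 0]
    - [0, 0, 0]
  jaw: [0, 0, 20, 30, 40, 45, 45]

```text
time: 11.02
tcp_pos: [0.488, -0.2797, 0.02]
eef_rot: [1.0, -0.029, -0.0, -0.0]
ft_force: [-0.3, 0.2, -0.2]
gripper_width: 0.0384
grasp_force: 0.0
```

Emit:
apply_moves:
  rot:
    - [0, 0, 0]
    - [0, 0, 0]
    - [0, 0, 0]
    - [0, 0, 0]
    - [0, 0, 0]
    - [0, 0, 0]
    - [0, 0, 0]
    - [0, 0, 0]
  xyz:
    - [0, 0, 0.01]
    - [0, 0, 0.02]
    - [0, 0, 0.03]
    - [0, 0, 0.04]
    - [0, 0, 0.05]
    - [0, 0, 0.04]
    - [0, 0, 0]
    - [0, 0, 0]
  jaw: [45, 50, 50, 50, 50, 50, 50, 50]

```text
time: 12.02
tcp_pos: [0.4877, -0.2796, 0.21]
eef_rot: [1.0, -0.029, -0.0, 0.0]
ft_force: [-0.3, 1.4, -0.3]
gripper_width: 0.0424
grasp_force: 0.0
```

```bash
cat >> h.py <<'E'
def free(d,base,lo,hi,seed=None):
    C=cloud(d);z=C[...,2];H=cv2.cvtColor(d['frame'],cv2.COLOR_RGB2HSV);h,s=H[...,0].astype(int),H[...,1];vv,uu=np.mgrid[:400,:640]
    m=biggest((h>lo)&(h<hi)&(s>110),seed)
    for b,nm in((base+.006,'plate'),(base+.046,'rib')):
        k=m&(abs(z-b)<.005); w=C[k]; A=np.c_[w[:,:2]-w[:,:2].mean(0),np.ones(len(w))]; c=np.linalg.lstsq(A,w[:,2],rcond=None)[0]
        print(nm,'z',np.median(z[k]).round(4),'tilt',c[:2].round(3),rect(onplane(d,np.c_[uu[k],vv[k]],b)),k.sum())
E
python3 - <<'E'
from h import *
d=cap('wrist'); print(state()['tcp_pos']); free(d,.004,95,130)
z=cloud(d)[...,2];H=cv2.cvtColor(d['frame'],cv2.COLOR_RGB2HSV);vv,uu=np.mgrid[:400,:640]
g=biggest((H[...,1]<40)&(abs(z-.0125)<.004)&(vv<260)); print('slab',g.sum(),rect(onplane(d,np.c_[uu[g],vv[g]],.012)))
cv2.imwrite('pics/w6.png',d['frame'][...,::-1])
E
```

```text
[ 0.48744999 -0.27942528  0.20933215]
plate z 0.0108 tilt [-0.001 -0.   ] (array([ 487.9, -279.3]), array([154.3,  69.2]), -3.24) 7297
rib z 0.0507 tilt [-0.007  0.   ] (array([ 487.4, -279.1]), array([50. , 10.9]), -3.34) 602
slab 8266 (array([522. , -63.6]), array([160.6, 128.5]), -6.91)
```

View pics/w6.png

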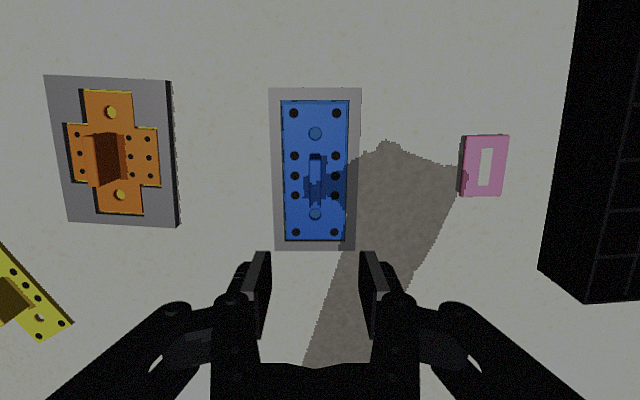

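The blue template lies flat in its tray at (315,170) and is level. The orange template is at (113,155). Going there next.

Emit:
apply_moves:
  rot:
    - [0, 0, -1.2]
    - [0, 0, -1.2]
    - [0, 0, -1.2]
    - [0, 0, 0]
    - [0, 0, 0]
    - [0, 0, 0]
    - [0, 0, 0]
    - [0, 0, 0]
  xyz:
    - [0.005, 0.03, 0]
    - [0.006, 0.04, 0]
    - [0.006, 0.04, 0]
    - [0.006, 0.04, 0]
    - [0.006, 0.0355, 0]
    - [0.006, 0.03, 0]
    - [0, 0, 0]
    - [0, 0, 0]
  jaw: [50, 50, 50, 50, 50, 50, 50, 50]

```text
time: 13.08
tcp_pos: [0.5224, -0.0649, 0.2091]
eef_rot: [0.998, -0.061, -0.001, 0.0]
ft_force: [-0.3, -0.9, -0.4]
gripper_width: 0.0427
grasp_force: 0.0
```

Run:
```python
from h import *
d=cap('wrist'); s=state(); print(s['tcp_pos'],s['eef_rot']); free(d,.004,3,20)
```

```text
[ 0.52247278 -0.06530502  0.2092887 ] [ 9.98133354e-01 -6.10682999e-02 -6.78438005e-04  1.01071800e-04]
plate z 0.0109 tilt [0.003 0.001] (array([521. , -64.6]), array([131. ,  97.4]), -6.96) 6353
rib z 0.0506 tilt [-0.009  0.011] (array([523.1, -64.1]), array([49.8, 11.4]), -7.31) 610
```

Emit:
apply_moves:
  rot:
    - [0, 0, 0]
    - [0, 0, 0]
    - [0, 0, 0]
    - [0, 0, 0]
    - [0, 0, 0]
    - [0, 0, 0]
    - [0, 0, 0]
    - [0, 0, 0]
    - [0, 0, 0]
    - [0, 0, 0]
  xyz:
    - [0, 0.0005, -0.03]
    - [0, 0, -0.04]
    - [0, 0, -0.04]
    - [0, 0, -0.03]
    - [0, 0, -0.025]
    - [0, 0, -0.015]
    - [0, 0, -0.0085]
    - [0, 0, 0]
    - [0, 0, 0]
    - [0, 0, 0]
  jaw: [50, 50, 50, 50, 50, 50, 50, 50, 50, 50]

```text
time: 14.38
tcp_pos: [0.5235, -0.0638, 0.0222]
eef_rot: [0.998, -0.06, 0.001, 0.0]
ft_force: [0.4, 0.1, -0.5]
gripper_width: 0.0431
grasp_force: 0.0
```

Emit:
apply_moves:
  rot:
    - [0, 0, 0]
    - [0, 0, 0]
    - [0, 0, 0]
    - [0, 0, 0]
    - [0, 0, 0]
    - [0, 0, 0]
  xyz:
    - [0, 0, 0]
    - [0, 0, 0]
    - [0, 0, 0]
    - [0, 0, 0]
    - [0, 0, 0]
    - [0, 0, 0]
  jaw: [30, 15, 0, 0, 0, 0]
  force: 50

```text
time: 15.12
tcp_pos: [0.5232, -0.0637, 0.0218]
eef_rot: [0.998, -0.06, 0.0, 0.0]
ft_force: [-1.6, -1.3, 5.1]
gripper_width: 0.011
grasp_force: 49.8
```

Emit:
apply_moves:
  rot:
    - [0, 0, 0]
    - [0, 0, 0]
    - [0, 0, 0]
    - [0, 0, 0]
    - [0, 0, 0]
    - [0, 0, 0]
    - [0, 0, 0]
    - [0, 0, 0]
    - [0, 0, 0]
    - [0, 0, 0]
  xyz:
    - [0, 0, 0.005]
    - [0, 0, 0.007]
    - [0, 0, 0.01]
    - [0, 0, 0.02]
    - [0, 0, 0.03]
    - [0, 0, 0.03]
    - [0, 0, 0.03]
    - [0, 0, 0.02]
    - [0, 0, 0]
    - [0, 0, 0]
  jaw: [0, 0, 0, 0, 0, 0, 0, 0, 0, 0]

```text
time: 16.38
tcp_pos: [0.5224, -0.0636, 0.1728]
eef_rot: [0.998, -0.06, -0.0, -0.0]
ft_force: [0.2, -0.7, -2.0]
gripper_width: 0.0111
grasp_force: 49.1
```

Run:
```python
from h import *
d=cap('wrist'); held(d,-.010,3,20); q=state()['eef_rot']; print(np.degrees(2*np.arctan2(q[1],q[0])))
cv2.imwrite('pics/w7.png',d['frame'][...,::-1])
```

```text
tcp [ 0.5223 -0.0636  0.1724] plate z rel tcp -0.0106 tilt [-0.003 -0.   ] rect (array([539.4, -65.6]), array([95.9, 95. ]), 83.04) 18957 grip 0.011065756010163384 49.0799206495285
-6.923796119500994
```

Emit:
apply_moves:
  rot:
    - [0, 0, 3.4]
    - [0, 0, 4]
    - [0, 0, 4]
    - [0, 0, 4]
    - [0, 0, 4]
    - [0, 0, 4]
    - [0, 0, 4]
    - [0, 0, 0]
    - [0, 0, 0]
  xyz:
    - [0.008, 0.02, 0.008]
    - [0.011, 0.03, 0.011]
    - [0.011, 0.03, 0.011]
    - [0.011, 0.03, 0.011]
    - [0.011, 0.03, 0.011]
    - [0.011, 0.03, 0.011]
    - [0.011, 0.03, 0.011]
    - [0.004, 0.0136, 0.004]
    - [0, 0, 0]
  jaw: [0, 0, 0, 0, 0, 0, 0, 0, 0]

```text
time: 17.55
tcp_pos: [0.6008, 0.1521, 0.2516]
eef_rot: [0.984, 0.179, -0.0, -0.0]
ft_force: [-0.8, 0.2, -2.3]
gripper_width: 0.0111
grasp_force: 49.0
```

Emit:
apply_moves:
  rot:
    - [0, 0, 0]
    - [0, 0, 0]
  xyz:
    - [0, 0, 0]
    - [0, 0, 0]
  jaw: [0, 0]

```text
time: 17.8
tcp_pos: [0.6009, 0.1486, 0.2512]
eef_rot: [0.984, 0.177, -0.0, 0.0]
ft_force: [-0.2, -0.0, -2.4]
gripper_width: 0.011
grasp_force: 49.0
```

```bash
cat > pins.py <<'E'
from h import *
def jig(d,P0=(.573,.267)):
    C=cloud(d);z=C[...,2];vv,uu=np.mgrid[:400,:640]
    near=np.hypot(C[...,0]-P0[0],C[...,1]-P0[1])<.13
    k=biggest(near&(abs(z-.0415)<.006)); print('deck',k.sum(),np.median(z[k]),rect(onplane(d,np.c_[uu[k],vv[k]],.04)))
    p=near&(z>.05)&(z<.075); n,l,st,c=cv2.connectedComponentsWithStats(p.astype(np.uint8))
    for i in range(1,n):
        if st[i,4]>3:
            w=C[l==i]; print('pin',st[i,4],(w.mean(0)*1000).round(1),'zmax',w[:,2].max().round(4),c[i].round(1))
E
python3 - <<'E'
from pins import *
d=cap('wrist'); s=state(); print(s['tcp_pos'],np.degrees(2*np.arctan2(s['eef_rot'][1],s['eef_rot'][0]))); jig(d); held(d,-.01,3,20)
cv2.imwrite('pics/w8.png',d['frame'][...,::-1])
d=cap('scene'); jig(d); d=cap('side'); jig(d)
E
```

```text
[0.60090384 0.1487339  0.25133976] 20.376912527561405
deck 15448 0.04095926842519429 (array([573.2, 267.4]), array([184.9, 117.6]), 20.37)
pin 111 [615.6 281.2  62.1] zmax 0.0707 [196.5 118.4]
pin 94 [532.9 250.3  61.6] zmax 0.0698 [205.6 201.9]
tcp [0.6009 0.1487 0.2513] plate z rel tcp -0.0111 tilt [-0.002 -0.002] rect (array([616.8, 155.1]), array([96.3, 95. ]), -69.68) 19099 grip 0.011146491877508257 48.99439036846161
deck 2145 0.03918061329962108 (array([574.9, 266.7]), array([188. , 117.3]), 20.45)
pin 11 [533.8 251.2  60.5] zmax 0.0682 [388.1 243.6]
pin 14 [617.9 283.3  58.6] zmax 0.065 [378.4 269.8]
deck 3799 0.03951101593222217 (array([572.2, 267.4]), array([187.3, 118.6]), 20.32)
pin 29 [613.8 284.1  59.4] zmax 0.0688 [220.2 266.7]
pin 25 [529.4 252.3  60.3] zmax 0.068 [258.1 278.2]
```

Emit:
apply_moves:
  rot:
    - [0, 0, 0]
    - [0, 0, 0]
    - [0, 0, 0]
    - [0, 0, 0]
    - [0, 0, 0]
    - [0, 0, 0]
    - [0, 0, 0]
    - [0, 0, 0]
    - [0, 0, 0]
    - [0, 0, 0]
    - [0, 0, 0]
  xyz:
    - [-0.005, 0.02, 0]
    - [-0.008, 0.035, -0.01]
    - [-0.008, 0.035, -0.02]
    - [-0.0062, 0.0284, -0.03]
    - [0, 0, -0.03]
    - [0, 0, -0.03]
    - [0, 0, -0.02]
    - [0, 0, -0.011]
    - [0, 0, 0]
    - [0, 0, 0]
    - [0, 0, 0]
  jaw: [0, 0, 0, 0, 0, 0, 0, 0, 0, 0, 0]

```text
time: 19.32
tcp_pos: [0.5743, 0.2686, 0.1015]
eef_rot: [0.984, 0.178, 0.001, -0.0]
ft_force: [0.9, -0.3, -2.8]
gripper_width: 0.0111
grasp_force: 49.0
```

```bash
python3 - <<'E'
from pins import *
d=cap('wrist'); s=state(); print(s['tcp_pos'],s['ft_force']); held(d,-.01,3,20)
H=cv2.cvtColor(d['frame'],cv2.COLOR_RGB2HSV); o=((H[...,0]>3)&(H[...,0]<20)&(H[...,1]>110)).astype(np.uint8)
cs,hi=cv2.findContours(o,cv2.RETR_CCOMP,cv2.CHAIN_APPROX_NONE)
zp=s['tcp_pos'][2]-.0106
for c,h in zip(cs,hi[0]):
    if h[3]>=0 and cv2.contourArea(c)>60:
        p=onplane(d,c[:,0],zp)*1000; print('hole',cv2.minEnclosingCircle(c)[0],(p[:,:2].max(0)+p[:,:2].min(0))/2,np.ptp(p[:,:2],0))
cv2.imwrite('pics/w9.png',d['frame'][...,::-1])
# pin tip expected pixel for jig (573.2,267.4)
import math
P=np.array(d['pose']);K=d['K']
for r in (45,-45):
  for zz in (.068,.059):
    a=math.radians(20.4); w=np.array([.5732+r/1e3*math.cos(a),.2674+r/1e3*math.sin(a),zz]); c=P[:3,:3].T@(w-P[:3,3]); u=np.array([c[0],-c[1]])/-c[2]; u*=1+d['k1']*(u@u); print('exp pin',r,zz,K[0,0]*u[0]+K[0,2],K[1,1]*u[1]+K[1,2])
E
python3 -c "
import cv2;a=cv2.imread('pics/w9.png')[60:330,180:460];cv2.imwrite('pics/w9c.png',cv2.resize(a,None,fx=2,fy=2,interpolation=cv2.INTER_CUBIC))"
```

```text
[0.57426955 0.26849159 0.10140176] [ 0.33020157  1.13083659 -0.81171122]
tcp [0.5743 0.2685 0.1014] plate z rel tcp -0.0108 tilt [ 0. -0.] rect (array([590.3, 275.1]), array([95.9, 94.9]), -69.56) 19028 grip 0.011171351673123896 48.9739465713501
hole (383.5, 287.5) [567.95720876 226.40740198] [6.95598064 6.50318507]
hole (245.5, 287.5) [541.58837012 297.69716194] [6.49423239 6.23469109]
hole (386.0, 255.0) [586.6883021  233.38827318] [5.93884778 6.49671981]
hole (243.31817626953125, 254.5) [560.31483207 304.53631013] [6.23385479 6.15559307]
hole (389.0, 219.5) [605.53591989 240.18714534] [6.20487362 6.24199809]
hole (350.0833435058594, 219.5) [598.48685076 258.90810368] [6.12885899 6.10671347]
hole (279.68182373046875, 219.5) [586.05181655 292.73549737] [6.05667629 5.97142306]
hole (241.0, 219.0) [579.05257885 311.3934989 ] [6.14572204 6.08304662]
hole (315.3244323730469, 169.37022399902344) [616.34302266 284.847728  ] [12.54371339 13.15000069]
exp pin 45 0.068 317.213644004622 164.2786051626373
exp pin 45 0.059 317.0930618977567 161.32245068738112
exp pin -45 0.068 316.72546106426216 302.78429468755877
exp pin -45 0.059 316.64093968498963 294.7490642999296
```

View pics/w9c.png

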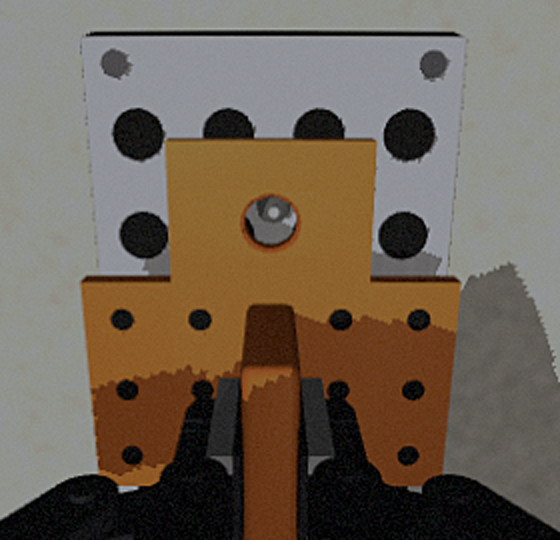

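Through the front hole at crop (270,221) the pin tip shows at (273,212), full-frame (316.5,166). Working out the offset between pin and hole.

Run:
```python
from pins import *
d=load('wrist'); im=cv2.cvtColor(d['frame'],cv2.COLOR_RGB2GRAY).astype(int)
p=onplane(d,[(316.5,166)],.068)[0]*1000; print('pin tip',p)
a=np.radians(20.4); print('jig ctr from pin', p[:2]-45*np.array([np.cos(a),np.sin(a)]))
h=np.array([616.34,284.85]); dl=p[:2]-h; print('move',dl,'tool frame',dl@[np.cos(a),np.sin(a)],dl@[-np.sin(a),np.cos(a)])
print(im[158:180,305:327])
```

```text
pin tip [614.33071159 283.11674993  68.        ]
jig ctr from pin [572.15302206 267.4310078 ]
move [-2.00928841 -1.73325007] tool frame -2.487432364963965 -0.9241622953483898
[[111 116 111 106  89  78  70  66  63  47  63  61  73  70  78  82  91  97
  106 113 110 110]
 [108 102  88  77  71  67  56  44  42  62  78  78  77  75  77  78  70  79
   84  99 111 113]
 [ 87  64  83  68  45  45  45  47  46  78  80  81  77  81  75  66  73  77
   76  87 100 111]
 [ 62  65  91  59  40  39  51  44  64  81  84  83  80  72  80  74  69  71
   69  66  61  99]
 [ 71  95 106  59  34  48  43  47  83  81  84  66  63  60  71  75  71  65
   60  48  67  83]
 [ 96 101 107  72  48  44  41  60  86  80  98  97 104  81  73  70  72  69
   60  48  87  84]
 [103 102  99  73  39  44  45  78  81  97 135 144 146 140  81  71  68  70
   66  46  93  92]
 [100 102 100  93  51  44  38  78  74 127 150 151 151 159 112  74  69  61
   63  54 100  97]
 [102  95  99 108  55  38  58  80  73 135 148 149 150 157 113  77  68  66
   58  70  97 133]
 [102  99  99 105  55  39  69  76  76 117 152 153 156 151  95  68  61  61
   59  87  93 
[... 421 characters left out ...]
6  94 105 105 105 101  99  95
  125 125 152 148]
 [  5  60  97 101  96 104 100 100  99 102  97 102 101 104 102 101  99 100
   93  94 129 100]
 [  2  25  98  99 104  99 104 102  97 100  99 104  99 100 100 101 100  97
   98  98 106  48]
 [  0   0 101 100  99  97  97  99 104 100 103 102 100  98 102 106 102  98
  100 100 112  53]
 [  7   0  93  98 103  99 103  98 104  98 100 101 101 104 106 100 101  94
  100 104  88  38]
 [ 16   0  73 102  99 100 101  98  96 101 106 100 101  99 103 106 108 103
  101  94  46  43]
 [ 35  16  65  98 105 101 101 103 102  99 100 100 100 104 104 104 103 104
   98  54  37  75]
 [ 55  21  39  76 107 106 103 102 100 103 102 101 103 106 107 105  94  80
   55  25  68  87]]
```

Emit:
apply_moves:
  rot:
    - [0, 0, 0]
    - [0, 0, 0]
    - [0, 0, 0]
    - [0, 0, 0]
    - [0, 0, 0]
  xyz:
    - [-0.0018, -0.0017, 0]
    - [0, 0, -0.008]
    - [0, 0, -0.008]
    - [0, 0, 0]
    - [0, 0, 0]
  jaw: [0, 0, 0, 0, 0]

```text
time: 20.0
tcp_pos: [0.572, 0.2667, 0.0844]
eef_rot: [0.984, 0.178, -0.0, -0.0]
ft_force: [0.5, 0.1, -1.9]
gripper_width: 0.0114
grasp_force: 49.0
```

```bash
cat > tip.py <<'E'
from pins import *
d=cap('wrist'); s=state(); t=s['tcp_pos']; print(t,s['ft_force'],s['moment'])
H=cv2.cvtColor(d['frame'],cv2.COLOR_RGB2HSV); o=((H[...,0]>3)&(H[...,0]<20)&(H[...,1]>110)).astype(np.uint8)
cs,hi=cv2.findContours(o,cv2.RETR_CCOMP,cv2.CHAIN_APPROX_NONE)
g=cv2.GaussianBlur(cv2.cvtColor(d['frame'],cv2.COLOR_RGB2GRAY),(3,3),0)
a=np.radians(20.4); ex=np.array([np.cos(a),np.sin(a)]); ey=np.array([-ex[1],ex[0]])
for c,h in zip(cs,hi[0]):
    if h[3]>=0 and cv2.contourArea(c)>250:
        p=onplane(d,c[:,0],t[2]-.0106)[:,:2]*1000; q=np.c_[p@ex,p@ey]; hc=(q.max(0)+q.min(0))/2
        print('hole px',cv2.minEnclosingCircle(c)[0],'size tool',np.ptp(q,0).round(1))
        m=np.zeros_like(o); cv2.drawContours(m,[c],-1,1,-1); m=cv2.erode(m,np.ones((3,3)))
        for th in (115,125,135):
            b=((g>th)&(m>0)).astype(np.uint8); n,l,st,ce=cv2.connectedComponentsWithStats(b)
            for i in range(1,n):
                if 6<st[i,4]<60:
                    w=onplane(d,ce[i],.068)[0,:2]*1000; print(th,'blob',st[i,4],ce[i].round(1),'move tool',(np.array([w@ex,w@ey])-hc).round(2),'world',((w-hc[0]*ex-hc[1]*ey)).round(2))
x,y=315,168
cv2.imwrite('pics/tip.png',cv2.resize(d['frame'][140:200,285:345,::-1],None,fx=8,fy=8))
E
python3 tip.py
```

```text
[0.57210087 0.26675525 0.08462049] [-0.59271202 -0.19954685 -0.94039871] [-0.00274271 -0.02051218  0.0215199 ]
hole px (315.0, 169.0) size tool [12.3 13.6]
115 blob 25 [314.8 166.8] move tool [0.2  0.09] world [0.15 0.16]
125 blob 21 [315. 167.] move tool [ 0.08 -0.01] world [0.07 0.02]
125 blob 58 [322.5 172.3] move tool [-2.64 -3.82] world [-1.14 -4.5 ]
135 blob 17 [314.8 166.8] move tool [0.2  0.11] world [0.14 0.17]
135 blob 45 [322.7 172.5] move tool [-2.73 -3.89] world [-1.2  -4.59]
```

The tip is centred in the front hole to about 0.2 mm. Threading slowly.

Emit:
apply_moves:
  rot:
    - [0, 0, 0]
    - [0, 0, 0]
    - [0, 0, 0]
    - [0, 0, 0]
    - [0, 0, 0]
    - [0, 0, 0]
  xyz:
    - [0.0003, 0.0001, -0.003]
    - [0, 0, -0.003]
    - [0, 0, -0.003]
    - [0, 0, -0.003]
    - [0, 0, 0]
    - [0, 0, 0]
  jaw: [0, 0, 0, 0, 0, 0]

```text
time: 20.8
tcp_pos: [0.5723, 0.2668, 0.0725]
eef_rot: [0.984, 0.178, 0.0, -0.0]
ft_force: [0.3, 0.3, -1.0]
gripper_width: 0.0111
grasp_force: 49.0
```

Emit:
apply_moves:
  rot:
    - [0, 0, 0]
    - [0, 0, 0]
    - [0, 0, 0]
    - [0, 0, 0]
    - [0, 0, 0]
    - [0, 0, 0]
    - [0, 0, 0]
  xyz:
    - [0, 0, -0.003]
    - [0, 0, -0.003]
    - [0, 0, -0.003]
    - [0, 0, -0.003]
    - [0, 0, -0.002]
    - [0, 0, 0]
    - [0, 0, 0]
  jaw: [0, 0, 0, 0, 0, 0, 0]

```text
time: 21.68
tcp_pos: [0.5723, 0.2668, 0.0586]
eef_rot: [0.984, 0.178, 0.0, -0.0]
ft_force: [0.1, -0.6, -1.0]
gripper_width: 0.0114
grasp_force: 49.0
```

Emit:
apply_moves:
  rot:
    - [0, 0, 0]
    - [0, 0, 0]
    - [0, 0, 0]
    - [0, 0, 0]
    - [0, 0, 0]
  xyz:
    - [0, 0, -0.0005]
    - [0, 0, -0.0005]
    - [0, 0, -0.0003]
    - [0, 0, 0]
    - [0, 0, 0]
  jaw: [0, 0, 0, 0, 0]

```text
time: 22.3
tcp_pos: [0.5724, 0.2668, 0.0579]
eef_rot: [0.984, 0.178, 0.0, 0.0]
ft_force: [-1.7, -1.2, 5.3]
gripper_width: 0.0115
grasp_force: 50.2
```

Contact at the deck height (0.0578 expected). Releasing and retreating.

Emit:
apply_moves:
  rot:
    - [0, 0, 0]
    - [0, 0, 0]
    - [0, 0, 0]
    - [0, 0, 0]
    - [0, 0, 0]
    - [0, 0, 0]
    - [0, 0, 0]
  xyz:
    - [0, 0, -0.0003]
    - [0, 0, 0]
    - [0, 0, 0]
    - [0, 0, 0]
    - [0, 0, 0]
    - [0, 0, 0]
    - [0, 0, 0]
  jaw: [0, 0, 20, 30, 40, 45, 45]

```text
time: 23.18
tcp_pos: [0.5723, 0.2667, 0.0568]
eef_rot: [0.984, 0.178, -0.0, -0.0]
ft_force: [0.1, 0.1, 0.4]
gripper_width: 0.0388
grasp_force: 0.0
```

Emit:
apply_moves:
  rot:
    - [0, 0, 0]
    - [0, 0, 0]
    - [0, 0, 0]
    - [0, 0, 0]
    - [0, 0, 0]
    - [0, 0, 0]
    - [0, 0, 0]
    - [0, 0, 0]
  xyz:
    - [0, 0, 0.01]
    - [0, 0, 0.02]
    - [0, 0, 0.03]
    - [0, 0, 0.04]
    - [0, 0, 0.05]
    - [0, 0, 0.03]
    - [0, 0, 0]
    - [0, 0, 0]
  jaw: [45, 50, 50, 50, 50, 50, 50, 50]

```text
time: 24.18
tcp_pos: [0.5721, 0.2666, 0.2373]
eef_rot: [0.984, 0.178, 0.0, 0.0]
ft_force: [-0.6, -0.2, -0.3]
gripper_width: 0.0427
grasp_force: 0.0
```

Run:
```python
from pins import *
d=cap('wrist'); s=state(); print(s['tcp_pos'],s['gripper_width'],s['ft_force'],s['time']); free(d,.040,3,20); jig(d)
d=cap('scene'); meas(d,'scene',[(278,153),(383,260),(278,153)])
```

```text
[0.57188366 0.26646291 0.23650382] 0.042615440424470984 [0.13980197 1.87461975 0.09652685] 24.225
plate z 0.0469 tilt [0.003 0.001] (array([571. , 266.9]), array([131.7,  96.7]), 20.71) 6843
rib z 0.0866 tilt [-0.012  0.008] (array([572.4, 267.6]), array([49.7, 10.6]), 20.47) 620
deck 15804 0.04157547215385679 (array([572.5, 267.7]), array([185.8, 116.5]), 20.44)
pin 86 [614.8 283.5  64.3] zmax 0.0708 [314.4 134.1]
pin 36 [594.8 275.9  65.1] zmax 0.0748 [314.5 156.2]
pin 90 [532.6 253.1  62.1] zmax 0.07 [314.1 218.3]
scene blue 50 z med 0.0493 rect [ 487.1 -280.8] [51.7 18.4] -8.95
scene orange 0 z med nan rect [0. 0.] [0. 0.] 0.0
   rib zmed 0.045 0.0484 (array([574.7, 267.6]), array([129.4,  94.8]), 19.77) 766
scene btray 463 z med 0.0095 rect [ 484.2 -286.6] [154.2  70.8] -3.2
  return _methods._mean(a, axis=axis, dtype=dtype,
  ret = ret.dtype.type(ret / rcount)
```

The orange plate's top is at the same 0.047 reading the blue one gave, level, with both pins standing through it. Handing in.

```bash
python3 -c "
from bench import *
print(finish_job())"
```

```text
the job is handed in; nothing more can be done
None
```

The blue template measured flat in its own tray, the orange template measured level and fully down on the jig with both pins through it, and the job was handed in at about 24 s; the hand-in call gave no verdict, so I can't confirm the score.

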